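# Take down the forge's sample boards and pack them in the slotted rack

### The job

Nudge the loose slotted rack along its guide bars until its brass strip lines up with the white centre mark. Take every sample board off the stud rail (raise it until the stud heads sit in the wide ends of the keyholes, then draw it off) and stand each one upright, right way up, in a slot of its own, fully down. Leave the rack centred on the mark and do not shift or knock over the other things on the bench.

Things in the scene. Friction and masses are not known exactly. Their poses are not given: they have to be found in the camera images.
- rail: Fixed dark plank on edge, 390 mm long (y), 18 thick, top 153 mm high, on two feet. Origin: on the bench under the middle of its front face; x points out of that face, where four pairs of studs stand, pair centres at y = -141, -47, 47, 141 mm. Boards hang face to +x, two studs each, their tops 44 mm above the plank, so a finger can pass behind.
- studs (a point): Middle of the rail's row of studs, on the front face, 145 mm above the bench. Each stud: shank 8 mm thick, 14.5 long, then a round head 17 across, 4 thick. Studs of a pair are 44 mm apart. A hanging board has the shanks at the top of its narrow slots; raised about 31 mm (26 to 35) the heads meet the wide ends, and it comes off when drawn 20 mm or more along the rail's +x.
- bed: Two low steel guide bars fixed on the bench, 440 mm long (y), 16 mm high, 12 mm wide, 109 mm apart inside; a white painted line across both bars and the bench beside them marks the middle. Origin: on the bench, midway between the bars, on the white line; y runs along the bars.
- rack: Loose light-wood slotted rack, 0.9 kg, 104 (x) by 177 (y) by 70 mm high, on the bench between the guide bars (2.5 mm free each side); slides along them when pushed on an end with 4 to 10 N. Origin: centre of its underside; axes as the bed's. A brass strip across its middle rib marks its centre; the slots lie across it.
- slots (a point): Centre of the rack's underside, same as its origin. Four slots at rack y = -61.5, -20.5, 20.5, 61.5 mm, each 18 mm wide in y, 94 mm long in x, floor 14 mm and open top 70 mm above the underside. A board stands in one with its face towards the rack's y, either way round.
- board1: Plywood sample board with a dark forged piece on its front, 12 mm thick (x, out of the front), 84 wide (y), 130 tall (z), 0.16 kg; origin: centre of the bottom edge. Top 48 mm plain, to pinch. Two keyholes right through, 22 mm either side of the middle: narrow part 10 mm wide, 60 to 82 mm up; below it a square wide end, 24 mm, 34 to 60 mm up. Hung at first, bottom 67 mm over the bench. May be absent.
- board2: Plywood sample board with a dark forged piece on its front, 12 mm thick (x, out of the front), 84 wide (y), 130 tall (z), 0.16 kg; origin: centre of the bottom edge. Top 48 mm plain, to pinch. Two keyholes right through, 22 mm either side of the middle: narrow part 10 mm wide, 60 to 82 mm up; below it a square wide end, 24 mm, 34 to 60 mm up. Hung at first, bottom 67 mm over the bench. May be absent.
- board3: Plywood sample board with a dark forged piece on its front, 12 mm thick (x, out of the front), 84 wide (y), 130 tall (z), 0.16 kg; origin: centre of the bottom edge. Top 48 mm plain, to pinch. Two keyholes right through, 22 mm either side of the middle: narrow part 10 mm wide, 60 to 82 mm up; below it a square wide end, 24 mm, 34 to 60 mm up. Hung at first, bottom 67 mm over the bench. May be absent.
- board4: Plywood sample board with a dark forged piece on its front, 12 mm thick (x, out of the front), 84 wide (y), 130 tall (z), 0.16 kg; origin: centre of the bottom edge. Top 48 mm plain, to pinch. Two keyholes right through, 22 mm either side of the middle: narrow part 10 mm wide, 60 to 82 mm up; below it a square wide end, 24 mm, 34 to 60 mm up. Hung at first, bottom 67 mm over the bench. May be absent.
- hammer: Bystander: a hammer, 260 mm, lying on the bench before the rail.
- tin: Bystander: a steel tin, 72 mm across, 85 mm tall.
- tongs: Bystander: forged tongs, 210 mm, lying beyond the bed.
- brush: Bystander: a brush, 200 mm, lying on the robot's side of the bed.
- vblock: Bystander: a steel block 60 x 50 x 40 mm, beyond the bed.
- offcut: Bystander: a round steel bar end, 32 mm thick, 110 mm long, lying on the robot's side of the rail.

How it is judged:
By the outcome, as a careful person would: the job done as asked, in the order asked, and still so for the second after the job is handed in, with the robot touching nothing.
Of board1, board2, board3, board4 only 3 to 4 are there at a start; the rules pass over those that are not, and their reading is None.
At some moment in a run one of rack may be knocked a few centimetres aside while the robot is not near it.
It also fails if it takes over 210 s, if anything falls off the work surface, if the arm or the gripper's body presses on something with over 40 N, if the wrist force passes 120 N, or if a joint passes its speed limit or range.

### The arm

A 7-joint arm with a two-finger parallel gripper is mounted at the origin on the work surface. World frame = base frame: x ahead of the robot, y to its left, z up, the work surface at z = 0. Lengths are in mm, angles in degrees, forces in N, time in s.
With the tool pointing down it reaches from about 350 to 900 mm from the base axis. Payload 7.2 kg.
Tool frame: the origin (TCP) lies midway between the tips of the shut fingers; the grasp point (between the pads) lies r.tcp_to_grasp behind it (r.tcp_to_grasp is the distance from the TCP to the grasp point, in mm); z points along the fingers, y is the direction in which the jaws open and shut (so a half turn about z gives the same grasp; the last joint's range is limited). The gripper opens to 85 mm and grips with 20 to 120 N. Pads are 22 mm wide; open, the fingers measure 114 mm over their backs; the gripper's body (76 mm by 85 mm) begins 54 mm behind the grasp point. The pads swing forward as they close: fully open they stand 13 mm farther back than shut.
Start: joints at [69.832, 23.554, -0.728, 91.456, 0.321, 64.991, -4.71], TCP at [174.991, -600.006, 231.297] pointing down, gripper open.
Joint ranges: [-169.25, 169.25], [-16.82, 113.86], [-84.01, 82.57], [7.8, 145.47], [-59.2, 239.2], [7.22, 106.19], [-163.78, 163.78]. Speed limits (degrees/s): [136.94, 136.94, 172.46, 172.46, 180, 180, 180].

### API

Orientations are given as a 3x3 rotation matrix whose columns are the frame's x, y, z axes.
In Python, from rig import r gives the robot as it stands. Calls block until the motion is done:
- r.goto(position, orientation): joint-space move of the TCP to a pose.
- r.servo_line(position, attitude=None, v=150, threshold=None): straight line of the TCP; attitude=None keeps the orientation; v is the mean speed in mm/s. With threshold (N) it stops when the force on the tool has changed by that much, and returns True; else False.
- r.set_joints(angles): joint-space move.
- r.let_go() and r.gripper_close(): open the fingers fully, or close them until they stop; the grip force is fixed at half the most.
- r.dwell(seconds).
- r.solve_ik(position, orientation): joint angles nearest the present ones, or None.
- r.sense(): the state.
- r.capture(name): name is "scene" or "top" or "wrist"; returns a dict with "img" (384x512x3 uint8, red, green, blue), "camera_matrix" (3x3 intrinsics, pixels), "pose" (4x4, takes a point from camera to world coordinates). Camera axes: x right, y up, looking along -z (the intrinsics and any distortion apply to the point x, -y, -z); pixel columns grow to the right and rows downward; lengths in mm; the calibration is good to about 2 mm. A picture is of the moment at which its call begins. There is no depth.
A pose or a line that the arm cannot do raises r.Unreachable and nothing moves.
- r.hand_in(): hands the job in, once; it reports no verdict.
The state is a dict: "time_s": time; "joint_pos": joint angles; "qvel": joint speeds; "joint_torque": joint torques, N m; "eef_pos": TCP position; "tcp_rot": TCP orientation; "contact_force": force on the tool from outside, world axes, zero at the start; "moment": the same for the moment, N m; "grip_width": finger opening in mm.
Only numpy, scipy, OpenCV 4.12 (cv2) and the standard library are available. Lean on these libraries where they do the work, as an engineer would, in place of code of your own. Each camera call takes 0.05 s, during which the arm holds its last target.

## Working session

There is one attempt and no reset: what is moved stays moved. The work goes in short steps, each a Python script; the robot and the scene stay as the last script left them, time stands still between calls to the robot, and variables do not carry over. Pictures are saved under pics/ and viewed, and the job is handed in when it is done.

```bash
ls; mkdir -p pics; python3 - <<'E'
from rig import r
import cv2,numpy as np
s=r.sense();print(s, r.tcp_to_grasp)
for n in ["scene","top","wrist"]:
    c=r.capture(n);cv2.imwrite(f"pics/{n}0.png",c["img"][:,:,::-1]);print(n,c["camera_matrix"],np.round(c["pose"],4),[k for k in c])
E
```

```text
pics
{'time_s': 0.0, 'joint_pos': array([69.83222798, 23.5983161 , -0.72691519, 91.50319421,  0.32088436,
       64.98950052, -4.70965225]), 'qvel': array([-0.03109687,  0.0736721 ,  0.0017037 , -0.01630131, -0.01102514,
       -0.05664924, -0.00048705]), 'joint_torque': array([ 3.96660007e-04, -6.00639296e+01,  6.82516415e-01, -2.99425274e+01,
        1.38759980e-02,  1.05957926e-02, -2.64354128e-05]), 'eef_pos': array([ 174.81217161, -599.55436501,  230.47779874]), 'tcp_rot': array([[ 9.59999160e-01,  2.80002341e-01, -5.49062216e-04],
       [ 2.80002854e-01, -9.59998069e-01,  1.45258233e-03],
       [-1.20372214e-04, -1.54821680e-03, -9.99998794e-01]]), 'contact_force': array([-0.3048816 , -0.23425107, -0.52107204]), 'moment': array([-0.02368489,  0.04262704, -0.01694414]), 'grip_width': 85.1110092831878} 18.700000000000003
scene [[349.59523129   0.         254.78064942]
 [  0.         349.59523129 190.36925102]
 [  0.           0.           1.        ]] [[ 4.5000000e-03 -5.3970000e-01  8.4180000e-01  1.3217552e+03]
 [ 9.9980000e-01 -1.4900000e-02 -1.4900000e-02 -3.2320000e-01]
 [
[... 277 characters left out ...]
.        ]] [[-1.0550000e-01  9.7330000e-01 -2.0390000e-01  3.4045990e+02]
 [-9.9440000e-01 -1.0430000e-01  1.6700000e-02  1.2262100e+01]
 [-5.1000000e-03  2.0450000e-01  9.7890000e-01  1.1284493e+03]
 [ 0.0000000e+00  0.0000000e+00  0.0000000e+00  1.0000000e+00]] ['img', 'camera_matrix', 'pose']
wrist [[304.71122031   0.         247.6209288 ]
 [  0.         304.71122031 190.03744068]
 [  0.           0.           1.        ]] [[ 2.797000e-01  9.179000e-01  2.814000e-01  2.473612e+02]
 [-9.601000e-01  2.683000e-01  7.910000e-02 -5.777776e+02]
 [-2.900000e-03 -2.923000e-01  9.563000e-01  3.723902e+02]
 [ 0.000000e+00  0.000000e+00  0.000000e+00  1.000000e+00]] ['img', 'camera_matrix', 'pose']
```

View pics/scene0.png

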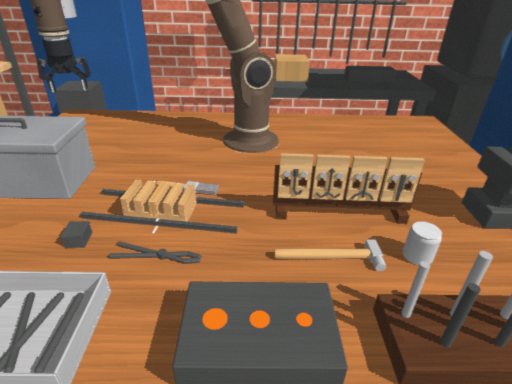

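View pics/top0.png

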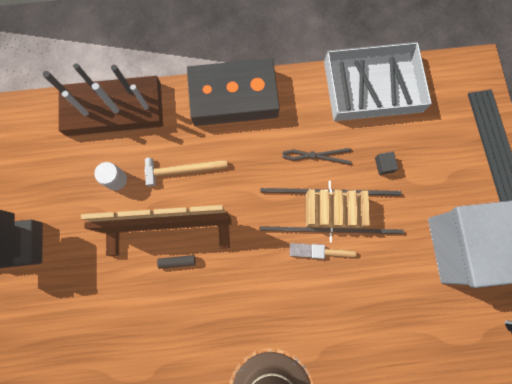

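View pics/wrist0.png

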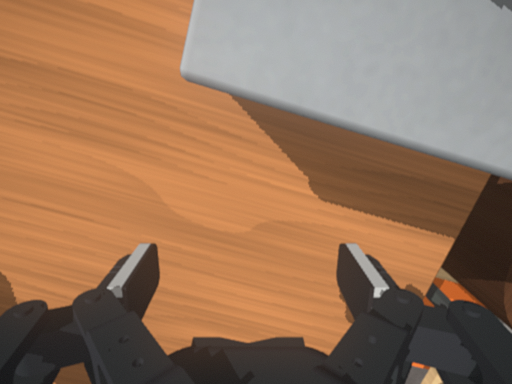

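```bash
cat > h.py <<'E'
from rig import r
import cv2,numpy as np
def cap(n,fn=None):
    c=r.capture(n)
    if fn: cv2.imwrite(f"pics/{fn}.png",c["img"][:,:,::-1])
    return c
def proj(c,P):
    P=np.atleast_2d(P).astype(float);T=np.linalg.inv(c["pose"])
    q=P@T[:3,:3].T+T[:3,3];K=c["camera_matrix"]
    return np.c_[K[0,0]*q[:,0]/-q[:,2]+K[0,2],K[1,1]*-q[:,1]/-q[:,2]+K[1,2]]
def unproj(c,uv,z):
    uv=np.atleast_2d(uv).astype(float);K=c["camera_matrix"]
    d=np.c_[(uv[:,0]-K[0,2])/K[0,0],-(uv[:,1]-K[1,2])/K[1,1],-np.ones(len(uv))]@c["pose"][:3,:3].T
    o=c["pose"][:3,3]
    return o+d*((z-o[2])/d[:,2])[:,None]
def crop(c,box,k,fn,grid=10):
    u0,v0,u1,v1=box
    im=cv2.resize(c["img"][v0:v1,u0:u1,::-1],None,fx=k,fy=k,interpolation=cv2.INTER_CUBIC)
    for u in range((u0//grid+1)*grid,u1,grid):
        cv2.putText(im,str(u),(int((u-u0+.5)*k)-10,8),0,.32,(255,255,0),1); cv2.line(im,(int((u-u0+.5)*k),10),(int((u-u0+.5)*k),16),(255,255,0),1)
    for v in range((v0//grid+1)*grid,v1,grid):
        cv2.putText(im,str(v),(0,int((v-v0+.5)*k)+4),0,.32,(255,255,0),1)
    cv2.imwrite(f"pics/{fn}.png",im)
def Rz(a):
    a=np.radians(a);return np.array([[np.cos(a),-np.sin(a),0],[np.sin(a),np.cos(a),0],[0,0,1]])
def down(a):
    "tool pointing down, jaw axis(y) at angle a deg in world xy"
    a=np.radians(a);y=np.array([np.cos(a),np.sin(a),0]);z=np.array([0,0,-1.]);x=np.cross(y,z)
    return np.c_[x,y,z]
E
python3 - <<'E'
from h import *
c=cap("top"); np.save("top0.npy",c,allow_pickle=True)
crop(c,(250,175,415,265),4.8,"rackcrop"); crop(c,(75,195,240,275),4.8,"railcrop")
E
```

```text
(no output)
```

View pics/rackcrop.png

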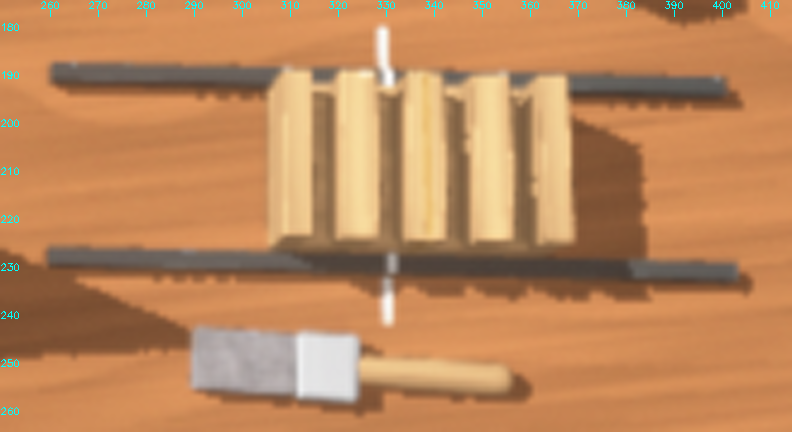

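View pics/railcrop.png

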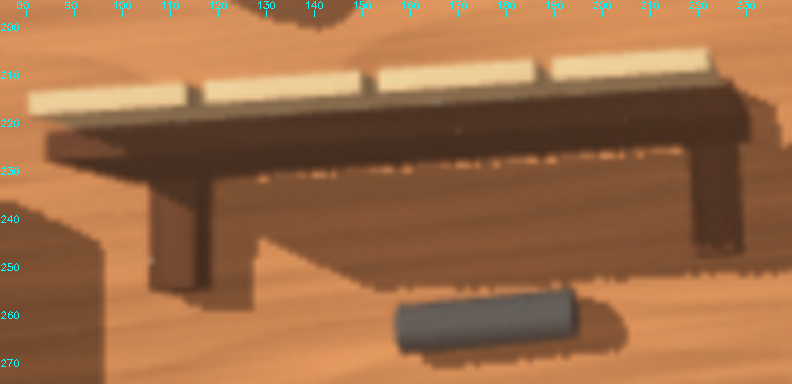

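```bash
python3 - <<'E'
from h import *
c=np.load("top0.npy",allow_pickle=True).item()
g=lambda n,uv,z:print(n,np.round(unproj(c,uv,z)[:,:2],1).tolist())
g("bar ends z16 (farL,farR,nearL,nearR)",[(260.5,187.5),(400.5,191.5),(259.5,226.5),(403,230.5)],16)
g("white ends bench",[(329,180),(330,242)],0)
g("white on bars",[(330,190.5),(331,229)],16)
g("brass top",[(339.5,189.5),(338.5,224)],70)
g("rack top corners",[(313,189),(368,190.5),(314,224.5),(368.5,224.5)],70)
g("board top corners z197: front L, front R per board",[(80.5,213.5),(113,211.5),(117,211),(149.5,209),(153,208),(186,206.5),(189.5,206),(222,204)],197)
g("board back",[(80.5,218),(113.5,216),(222.5,208.5)],197)
g("brush z5",[(290,249),(355,253)],10)
g("tongs",[(283,155),(351,152),(351,163)],10)
g("vblock",[(387,162)],40)
g("tin",[(108,174)],85); g("hammer",[(150,170),(228,165),(147,158),(153,185)],20)
g("offcut",[(158,264),(195,260)],20)
E
```

```text
bar ends z16 (farL,farR,nearL,nearR) [[597.3, -35.1], [538.0, -467.7], [475.8, -18.6], [417.2, -452.3]]
white ends bench [[602.1, -255.5], [407.1, -229.4]]
white on bars [[564.6, -249.8], [445.0, -234.9]]
brass top [[553.7, -265.6], [452.0, -246.8]]
rack top corners [[563.6, -187.6], [541.7, -349.2], [458.2, -175.7], [441.3, -333.4]]
board top corners z197: front L, front R per board [[536.5, 443.6], [532.8, 359.6], [533.0, 349.3], [529.3, 265.1], [531.0, 256.0], [525.8, 170.5], [526.2, 161.3], [522.4, 76.9]]
board back [[524.7, 443.7], [520.9, 358.7], [510.5, 76.7]]
brush z5 [[398.4, -103.4], [365.6, -297.6]]
tongs [[697.4, -118.9], [684.0, -337.0], [647.7, -331.1]]
vblock [[630.7, -433.3]]
tin [[670.5, 413.1]]
hammer [[690.0, 305.6], [680.0, 59.2], [730.6, 313.2], [640.3, 298.6]]
offcut [[395.5, 295.9], [395.6, 184.8]]
```

```bash
python3 - <<'E'
from h import *
print([a for a in dir(r) if a[0]!='_'])
q=r.solve_ik([470,-420,120],down(-7.8)); print(q)
q2=r.solve_ik([470,-420,120],down(172.2)); print(q2)
for p,a in [([528,400,230],-2.2),([528,400,230],177.8),([528,117,230],-2.2),([528,117,230],177.8),([505,-243,290],82.2),([505,-243,290],-97.8)]:
    q=r.solve_ik(p,down(a));print(p,a,None if q is None else np.round(q))
r.gripper_close()
r.goto([470,-400,330],down(-7.8))
s=r.sense();print(s['time_s'],s['eef_pos'],s['grip_width'])
c=cap("wrist","w1");np.save("w1.npy",c,allow_pickle=True);print(c['pose'][:3,3])
E
```

```text
['Unreachable', 'capture', 'dwell', 'goto', 'gripper_close', 'hand_in', 'let_go', 'sense', 'servo_line', 'set_joints', 'solve_ik', 'tcp_to_grasp']
[ 50.34533514  31.59270815 -18.28998276  96.13169554  11.7014276
  54.15819529  19.90650435]
[  25.90161183   30.82596806   16.18500946   97.97402777  -10.34917121
   52.66381043 -141.58306148]
[528, 400, 230] -2.2 [-10.  36. -51.  83.  28.  74. -65.]
[528, 400, 230] 177.8 [ -1.  46. -71.  83.  43.  82. 105.]
[528, 117, 230] -2.2 [ 26.  25. -57. 101.  23.  67. -41.]
[528, 117, 230] 177.8 [ 33.  32. -70. 100.  32.  71. 132.]
[505, -243, 290] 82.2 [ 51.  19. -39.  94.  13.  71.  92.]
[505, -243, 290] -97.8 [ 30.  15. -12.  95.   3.  70. -80.]
2.35 [ 468.45355448 -401.65444922  329.3878495 ] 0.18221962671095396
[ 479.93037579 -326.67084777  471.21150422]
```

View pics/w1.png

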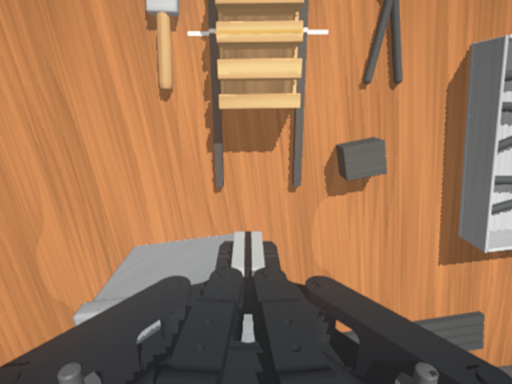

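```bash
python3 - <<'E'
from h import *
c=np.load("top0.npy",allow_pickle=True).item()
for z in (0,100,150): print(z,np.round(unproj(c,[(432,214),(444,285),(500,202)],z),0).tolist())
s=cap("scene")
print(unproj(s,[(75,193)],0)); 
w=np.load("w1.npy",allow_pickle=True).item()
for z in(0,100,130,160): print(z,np.round(unproj(w,[(138,246),(238,235),(78,316)],z),0).tolist())
# mark vs brass
print("mark bench",unproj(w,[(193,33.5),(323,32)],0)[:,:2],"bars",unproj(w,[(214,34),(303,32)],16)[:,:2])
print("bar ends",unproj(w,[(219,186.5),(297,187)],16)[:,:2])
crop(w,(180,0,340,120),4.8,"w1c")
E
```

```text
0 [[460.0, -559.0, 0.0], [244.0, -550.0, 0.0], [474.0, -778.0, 0.0]]
100 [[449.0, -508.0, 100.0], [252.0, -500.0, 100.0], [462.0, -708.0, 100.0]]
150 [[444.0, -483.0, 150.0], [257.0, -475.0, 150.0], [457.0, -673.0, 150.0]]
[[ 412.53669321 -540.49981724    0.        ]]
0 [[259.0, -542.0, -0.0], [432.0, -545.0, 0.0], [114.0, -666.0, -0.0]]
100 [[306.0, -496.0, 100.0], [442.0, -499.0, 100.0], [192.0, -594.0, 100.0]]
130 [[320.0, -482.0, 130.0], [445.0, -485.0, 130.0], [215.0, -573.0, 130.0]]
160 [[334.0, -469.0, 160.0], [448.0, -471.0, 160.0], [238.0, -551.0, 160.0]]
mark bench [[ 415.32417324 -231.52806665]
 [ 595.35566456 -255.0917012 ]] bars [[ 445.50468525 -239.33552312]
 [ 564.7501395  -253.74586276]]
bar ends [[ 416.37478227 -452.00215763]
 [ 536.48726621 -469.70657808]]
```

View pics/w1c.png

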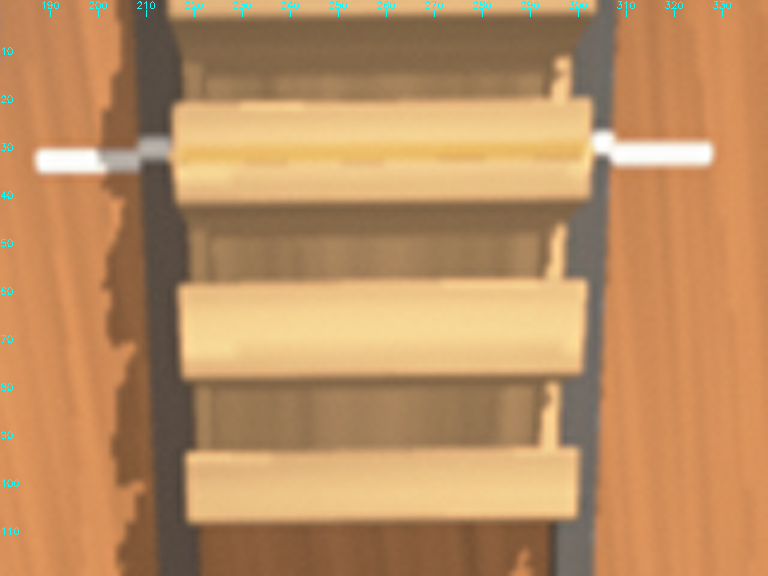

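```bash
python3 - <<'E'
from h import *
w=np.load("w1.npy",allow_pickle=True).item()
yd=np.array([np.sin(np.radians(7.8)),np.cos(np.radians(7.8))])
for n,p,z in [("bench",[(193,32.7),(322,31.3)],0),("bar",[(213,30.2),(305,29)],16),("brass",[(218,31),(301,30.5)],70),("end",[(219,107.5),(299,106.5)],70)]:
    P=unproj(w,p,z)[:,:2];print(n,P.round(1).tolist(),P.mean(0),P.mean(0)@yd)
E
```

```text
bench [[415.5, -230.5], [594.0, -254.0]] [ 504.77669398 -242.2749428 ] -171.5273184046426
bar [[445.0, -234.6], [567.7, -250.5]] [ 506.34765699 -242.53741927] -171.57416225742517
brass [[454.8, -247.2], [552.5, -260.5]] [ 503.66299554 -253.82326589] -183.1199407911098
end [[441.4, -333.9], [542.2, -346.9]] [ 491.79070325 -340.39582164] -270.50276838654486
```

```bash
cat >> h.py <<'E'
BY=-7.6; bo=np.array([505.5,-242.5])
by=np.array([np.sin(np.radians(-BY)),np.cos(np.radians(-BY))]); bx=np.array([by[1],-by[0]])
def bed(s,x=0): return bo+by*s+bx*x
def sof(p): d=np.array(p[:2])-bo; return d@by,d@bx
E
python3 - <<'E'
from h import *
R=down(BY)
r.servo_line([*bed(-150),330],R,v=200)
r.servo_line([*bed(-150),40],v=200)
r.dwell(.3)
s=r.sense();print(sof(s['eef_pos']),s['eef_pos'][2],s['contact_force'])
print(r.servo_line([*bed(-106),40],v=30,threshold=4))
s=r.sense();print(s['time_s'],sof(s['eef_pos']),s['contact_force'])
E
```

```text
(np.float64(-150.13418332835164), np.float64(0.1771997545442125)) 40.488852737327804 [ 0.41783275 -0.18268405 -0.29017948]
True
5.7917 (np.float64(-110.86826313646029), np.float64(-0.318525491121745)) [ 0.94536796  0.09358929 -0.21774114]
```

```bash
python3 - <<'E'
from h import *
r.servo_line([*bed(-101),40],v=25)
r.dwell(.3)
s=r.sense();print(s['time_s'],sof(s['eef_pos']),s['contact_force'])
c=cap("top");np.save("t2.npy",c,allow_pickle=True);crop(c,(250,175,415,265),4.8,"t2c")
c=cap("wrist");np.save("w2.npy",c,allow_pickle=True);cv2.imwrite("pics/w2.png",c["img"][:,:,::-1])
E
```

```text
6.65 (np.float64(-100.69830016761729), np.float64(0.16708083816618113)) [ 0.84952511 -0.40520639 -0.22228219]
```

View pics/t2c.png

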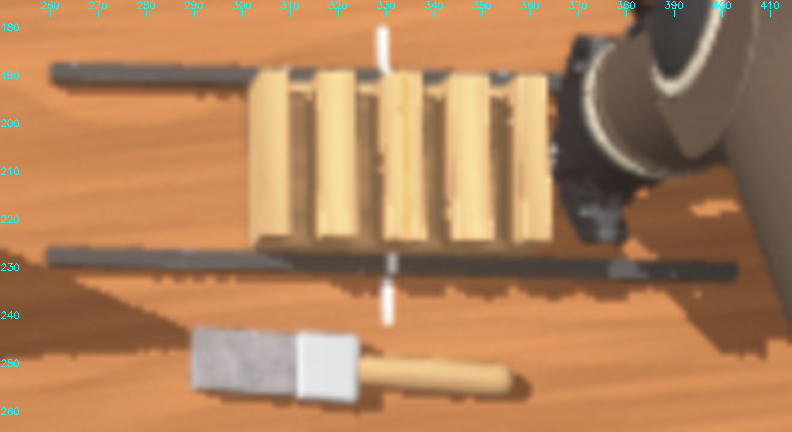

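View pics/w2.png

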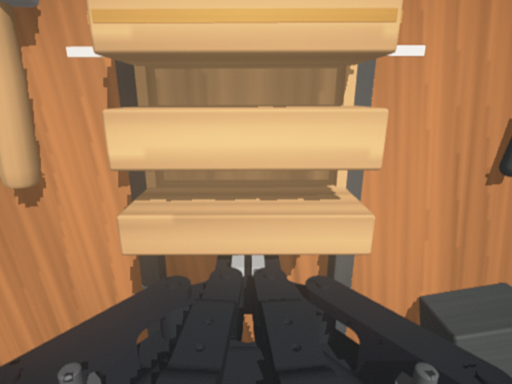

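```bash
python3 - <<'E'
from h import *
w=np.load("w2.npy",allow_pickle=True).item();t=np.load("t2.npy",allow_pickle=True).item()
for n,c,p,z in [("wbench",w,[(82,51.5),(412,50)],0),("wbrass",w,[(93,16),(397,15.5)],70),("wend",w,[(123,252),(371,253)],70),
  ("tbench",t,[(329,181),(330,241)],0),("tbars",t,[(330,190),(331,229)],16),("tbrass",t,[(334.7,190),(334.2,224)],70)]:
    P=unproj(c,p,z)[:,:2];print(n,P.round(1).tolist(),sof(P.mean(0)))
E
```

```text
wbench [[416.0, -231.6], [595.3, -254.8]] (np.float64(-0.6387196409815539), np.float64(0.24302671325130987))
wbrass [[456.2, -235.5], [554.7, -248.5]] (np.float64(0.4960085927657766), np.float64(-0.08960568815729988))
wend [[444.4, -320.7], [545.0, -334.5]] (np.float64(-85.80249936866211), np.float64(0.5328900211221644))
tbench [[598.9, -255.0], [410.1, -229.9]] (np.float64(-0.09083599387009583), np.float64(-0.999104182718834))
tbars [[566.2, -250.1], [445.0, -234.9]] (np.float64(0.025935927256187426), np.float64(0.07456397981516362))
tbrass [[553.8, -251.2], [453.4, -234.4]] (np.float64(-0.5327476053693532), np.float64(-1.8894396100353659))
```

```bash
python3 - <<'E'
from h import *
r.servo_line([*bed(-125),40],v=100)
r.servo_line([*bed(-125),230],v=250)
r.let_go()
r.servo_line([*bed(-118),260],v=250)
r.dwell(.2)
c=cap("wrist","w3");np.save("w3.npy",c,allow_pickle=True);print(sof(c['pose'][:3,3]),r.sense()['time_s'])
E
```

```text
(np.float64(-42.27760998038559), np.float64(0.5945328578780227)) 9.3583
```

View pics/w3.png

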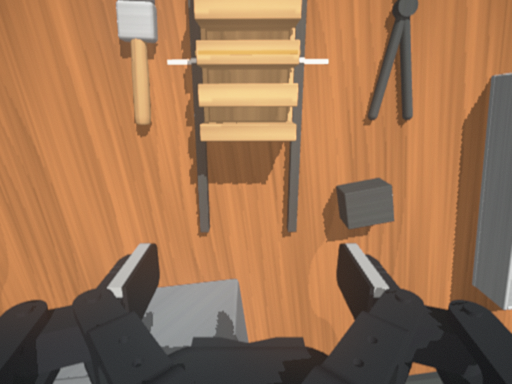

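```bash
python3 - <<'E'
from h import *
w=np.load("w3.npy",allow_pickle=True).item()
for n,c,p,z in [("wbench",w,[(170,62),(326,61.5)],0),("wbar",w,[(196,61),(303,60.5)],16),("wbrass",w,[(199,52.5),(298,52.2)],70)]:
    P=unproj(c,p,z)[:,:2];print(n,P.round(1).tolist(),sof(P.mean(0)))
r.goto([527,70,300],down(-2.2))
r.dwell(.2)
c=cap("wrist","w4");np.save("w4.npy",c,allow_pickle=True);print(c['pose'][:3,3],r.sense()['time_s'],r.sense()['eef_pos'])
E
```

```text
wbench [[411.0, -230.9], [599.6, -255.7]] (np.float64(-0.852087839187292), np.float64(-0.09835529358303577))
wbar [[445.0, -236.1], [569.1, -252.2]] (np.float64(-1.4221117002851424), np.float64(1.7221581244585962))
wbrass [[457.1, -235.5], [555.1, -248.4]] (np.float64(0.6137875924080005), np.float64(0.5652493610393926))
[531.14560485 144.57511048 441.64673607] 11.2 [527.19402946  69.13150439 299.82959547]
```

View pics/w4.png

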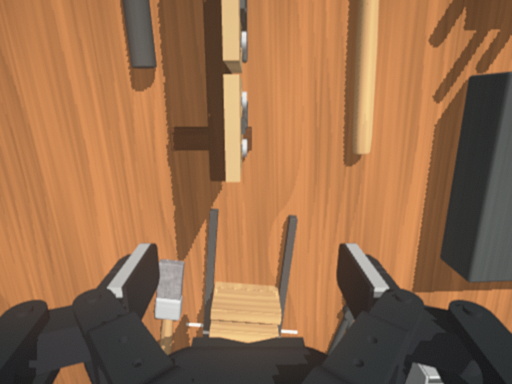

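```bash
python3 - <<'E'
from h import *
w=np.load("w4.npy",allow_pickle=True).item()
print(np.round(unproj(w,[(224.5,75),(241,75.5),(225.5,181),(241,181),(223,71),(243,71)],197),1).tolist())
print(np.round(unproj(w,[(223,181)],197),1))
crop(w,(170,0,320,190),3.1,"w4c");t=cap("top");np.save("t3.npy",t,allow_pickle=True);crop(t,(250,175,415,265),4.8,"t3c")
E
```

```text
[[514.2, 161.3, 197.0], [526.6, 160.5, 197.0], [509.9, 78.8, 197.0], [522.8, 78.3, 197.0], [513.3, 164.2, 197.0], [528.3, 163.6, 197.0]]
[[507.8  78.9 197. ]]
```

View pics/w4c.png

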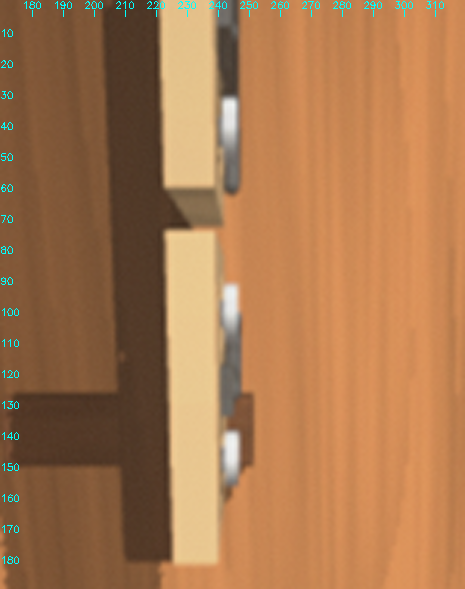

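View pics/t3c.png

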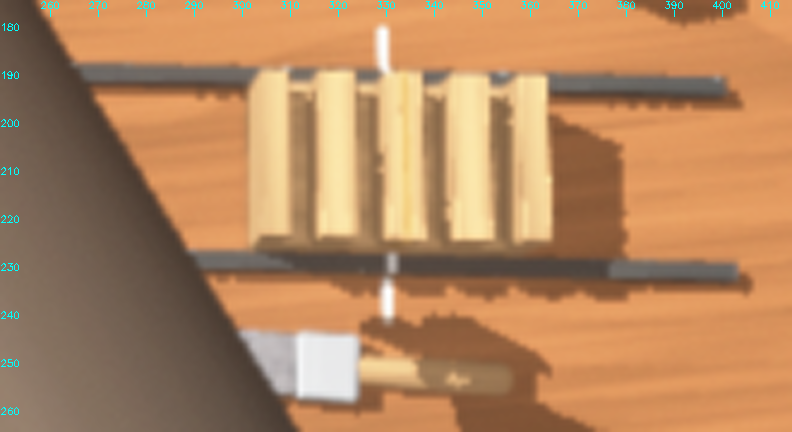

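```bash
cat >> h.py <<'E'
RY=-2.2
rx=np.array([np.cos(np.radians(RY)),np.sin(np.radians(RY))])
def st(tag=""):
    s=r.sense();print(tag,round(s['time_s'],2),s['eef_pos'].round(1),'F',s['contact_force'].round(1),'g',round(s['grip_width'],1))
    return s
def pick(p,tip=179):
    R=down(RY);p=np.array(p)
    r.servo_line([*p,230],R,v=250)
    r.servo_line([*p,tip],v=120);st("down")
    r.gripper_close();st("closed")
    z=r.sense()['eef_pos'][2]
    print(r.servo_line([*p,tip+31],v=60,threshold=25));st("raised")
E
python3 - <<'E'
from h import *
pick((518.3,119.5))
cap("scene","s5");c=cap("scene");crop(c,(265,140,430,225),4.8,"s5c")
E
```

```text
down 12.32 [519.  119.3 179.9] F [-0.7 -0.9 -0. ] g 85.6
closed 12.98 [518.4 119.5 179.3] F [-1.4 -0.4  4.9] g 10.9
False
raised 13.65 [518.3 119.4 210. ] F [-0.4 -0.4 -1.6] g 10.3
```

View pics/s5c.png

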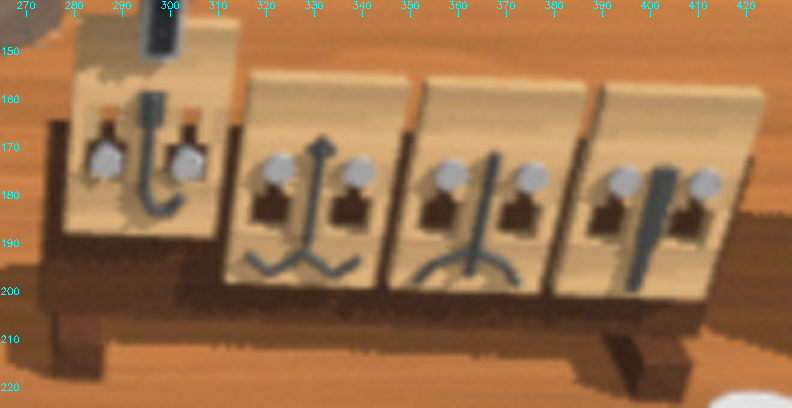

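```bash
python3 - <<'E'
from h import *
p=r.sense()['eef_pos'][:2]+rx*50
print(r.servo_line([*p,210],v=80,threshold=20));st("off")
r.servo_line([*p,300],v=200)
c=cap("scene");crop(c,(240,60,400,180),4.8,"s6c");cap("wrist","w6")
E
```

```text
False
off 14.53 [567.6 117.6 209.8] F [-0.  -0.4 -1. ] g 10.6
```

View pics/s6c.png

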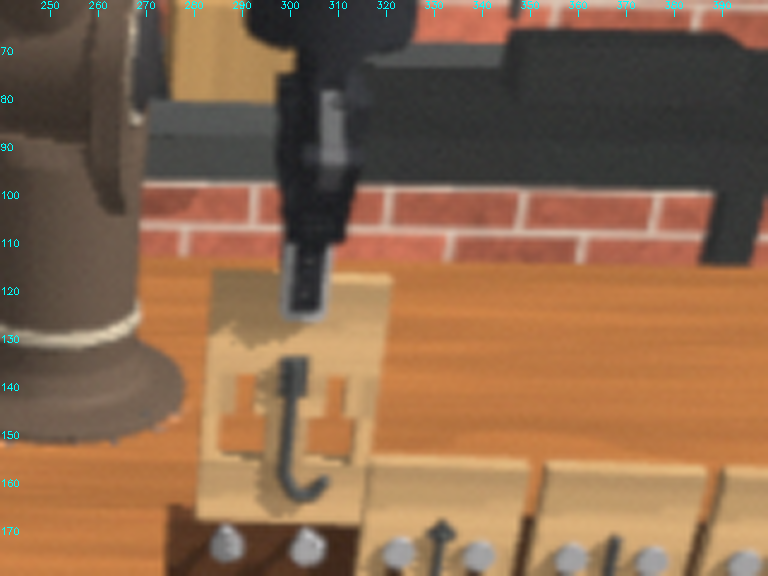

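View pics/w6.png

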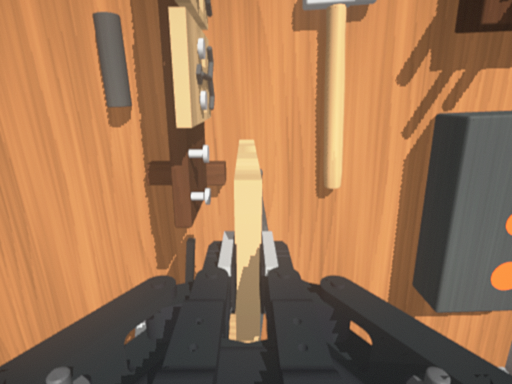

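```bash
cat >> h.py <<'E'
PA=BY-90
SLOTS=[-61.5,-20.5,20.5,61.5]
E
python3 - <<'E'
from h import *
s=-61.5+1.8
r.servo_line([*bed(s),300],down(PA),v=200);print(r.sense()['joint_pos'].round(0))
r.servo_line([*bed(s),200],v=200);r.dwell(.2);e=st("hover");print(sof(e['eef_pos']))
c=cap("wrist","w7");np.save("w7.npy",c,allow_pickle=True)
t=cap("top");np.save("t7.npy",t,allow_pickle=True);crop(t,(250,175,415,265),4.8,"t7c")
E
```

```text
[ 35.  17. -11.  92.   3.  72. -74.]
hover 18.35 [ 498.4 -302.   201.6] F [-0.2 -0.  -1.9] g 10.5
(np.float64(-59.95503960471884), np.float64(0.8418048222468801))
```

View pics/w7.png

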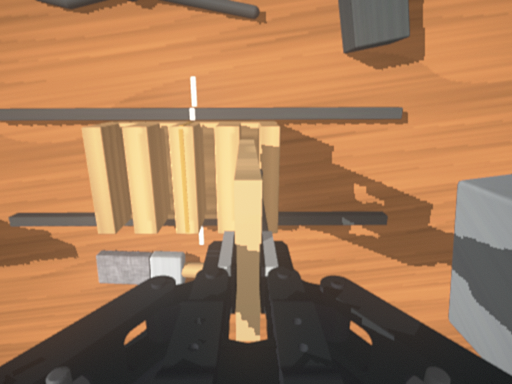

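View pics/t7c.png

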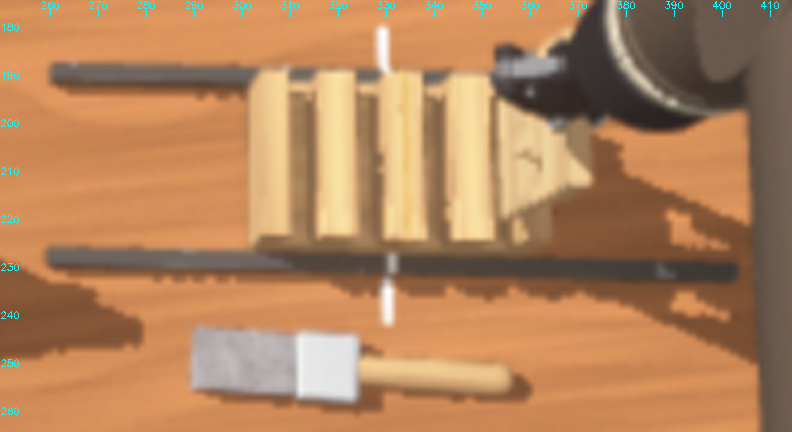

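```bash
cat > ov.py <<'E'
from h import *
def ov(c,box,k,fn,rs=0.,only=None,tcp=None):
    u0,v0,u1,v1=box
    im=cv2.resize(c["img"][v0:v1,u0:u1,::-1],None,fx=k,fy=k,interpolation=cv2.INTER_CUBIC)
    def L(a,b,col):
        p=proj(c,[a,b]);q=((p-[u0,v0]+.5)*k).astype(int);cv2.line(im,tuple(map(int,q[0])),tuple(map(int,q[1])),col,1)
    for s in SLOTS:
        for d in(-9,9): L([*bed(rs+s+d,-52),70],[*bed(rs+s+d,52),70],(255,0,0))
    L([*bed(rs,-52),70],[*bed(rs,52),70],(0,0,255)); L([*bed(0,-100),0],[*bed(0,100),0],(0,0,255))
    for x in(-52,52): L([*bed(rs-88.5,x),70],[*bed(rs+88.5,x),70],(0,255,0))
    if tcp is not None:
        b=tcp[2]+18-130
        ss,xx=sof(tcp)
        for d in(-6,6): L([*bed(ss+d,xx+42),b],[*bed(ss+d,xx+42),b+130],(255,0,255))
        L([*bed(ss-6,xx+42),b],[*bed(ss+6,xx+42),b],(255,0,255))
    cv2.imwrite(f"pics/{fn}.png",im)
E
python3 - <<'E'
from ov import *
c=np.load("w7.npy",allow_pickle=True).item()
ov(c,(75,100,290,260),3.7,"w7o",tcp=r.sense()['eef_pos'])
E
```

```text
(no output)
```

View pics/w7o.png

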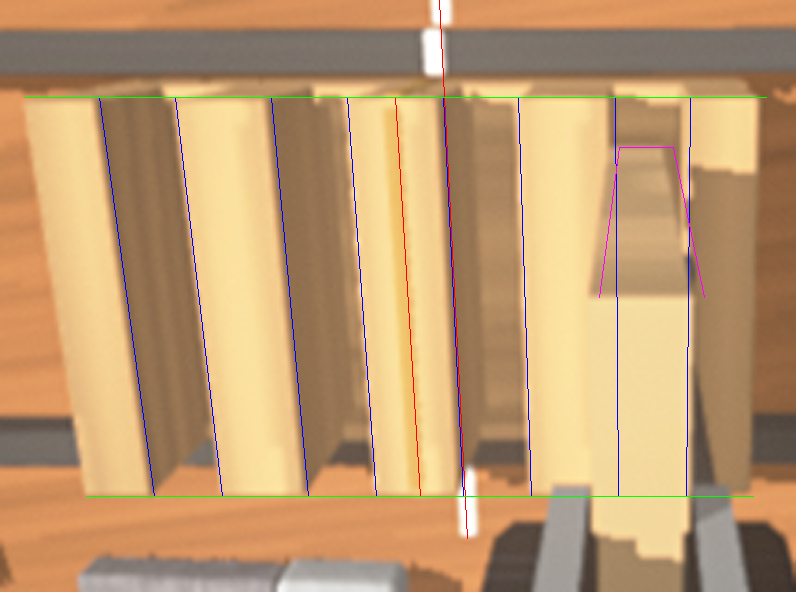

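```bash
python3 - <<'E'
from ov import *
s=-60.7
r.servo_line([*bed(s,-.5),200],v=50);r.dwell(.2)
f=r.servo_line([*bed(s,-.5),165],v=40,threshold=6);e=st(f"ins {f}");print(sof(e['eef_pos']))
c=cap("wrist","w8");ov(c,(75,100,290,260),3.7,"w8o",tcp=e['eef_pos'])
E
```

```text
ins False 19.93 [ 497.2 -302.7  165.3] F [-0.5 -0.6 -1.2] g 10.3
(np.float64(-60.757671289857534), np.float64(-0.31259461893364476))
```

View pics/w8o.png

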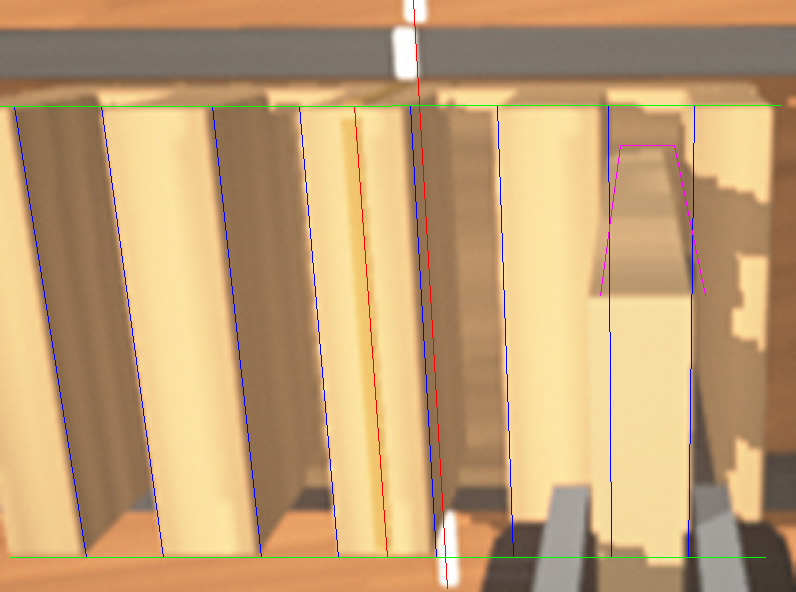

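```bash
python3 - <<'E'
from ov import *
s=-60.7
f=r.servo_line([*bed(s,-.5),123],v=40,threshold=5);e=st(f"ins {f}");print(sof(e['eef_pos']))
r.let_go();st("open")
r.servo_line([*bed(s,-.5),250],v=200);st()
c=cap("wrist","w9");c=cap("scene","s9");crop(c,(100,130,250,240),4.8,"s9c")
E
```

```text
ins True 20.87 [ 496.6 -302.5  126.4] F [-0.8  0.1  6.6] g 10.6
(np.float64(-60.64521832143217), np.float64(-0.8667016143399116))
open 21.57 [ 495.9 -302.1  125.5] F [ 0.1 -0.3  0. ] g 85.3
 22.35 [ 496.4 -302.3  249. ] F [ 0.4 -0.1  0.2] g 85.7
```

View pics/s9c.png

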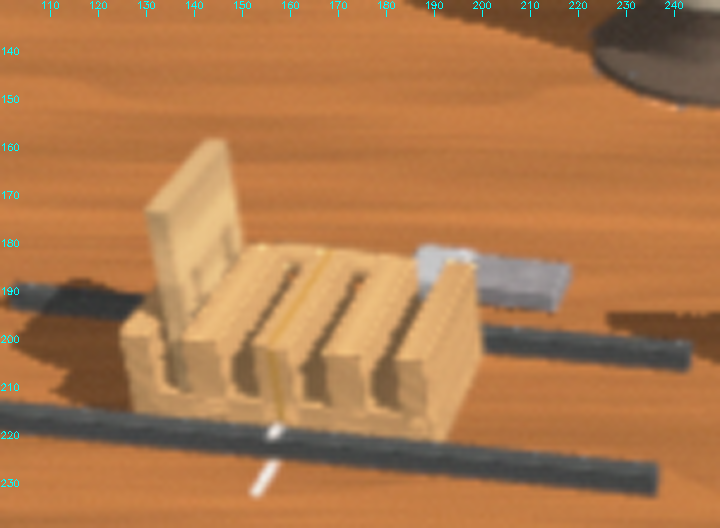

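View pics/w9.png

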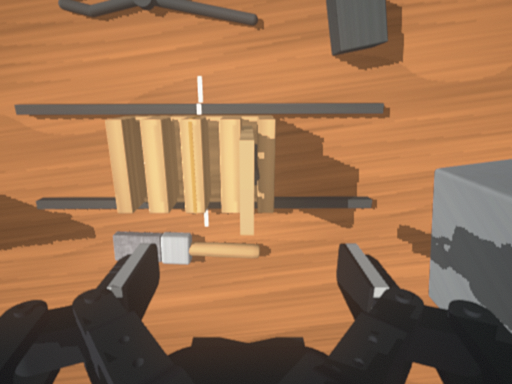

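```bash
cat >> h.py <<'E'
def boardc(i): return np.array([518.3,119.5])+94*i*np.array([.0384,.9993])
def cycle_pick(i):
    p=boardc(i)
    r.servo_line([*p,300],down(RY),v=250)
    pick(p)
    q=p+rx*50
    f=r.servo_line([*q,210],v=80,threshold=20);st(f"off {f}")
    r.servo_line([*q,310],v=200)
def hover(s,z=200,x=-.5):
    r.servo_line([*bed(s,x),310],down(PA),v=250)
    r.servo_line([*bed(s,x),z],v=200);r.dwell(.2)
    e=st("hover");print(sof(e['eef_pos']));return e
E
python3 - <<'E'
from ov import *
cycle_pick(1)
c=cap("scene");crop(c,(240,60,430,210),4.2,"s10c")
e=hover(20.5+1,215)
c=cap("wrist","w10");ov(c,(100,90,315,250),3.7,"w10o",tcp=e['eef_pos'])
t=cap("top");crop(t,(250,175,415,265),4.8,"t10c")
E
```

```text
down 25.68 [522.4 213.9 180. ] F [ 0.3 -0.5  0.4] g 85.4
closed 26.35 [521.9 213.5 179.3] F [-1.6 -0.4  4.1] g 10.5
False
raised 27.02 [521.9 213.3 210. ] F [-0.1  0.1 -1.7] g 10.6
off False 27.79 [571.4 211.7 209.8] F [ 0.3  0.2 -2.2] g 10.3
hover 31.22 [ 508.7 -221.3  216.6] F [-0.2 -0.3 -2.1] g 10.7
(np.float64(21.41628011517962), np.float64(0.40219370203092075))
```

View pics/s10c.png

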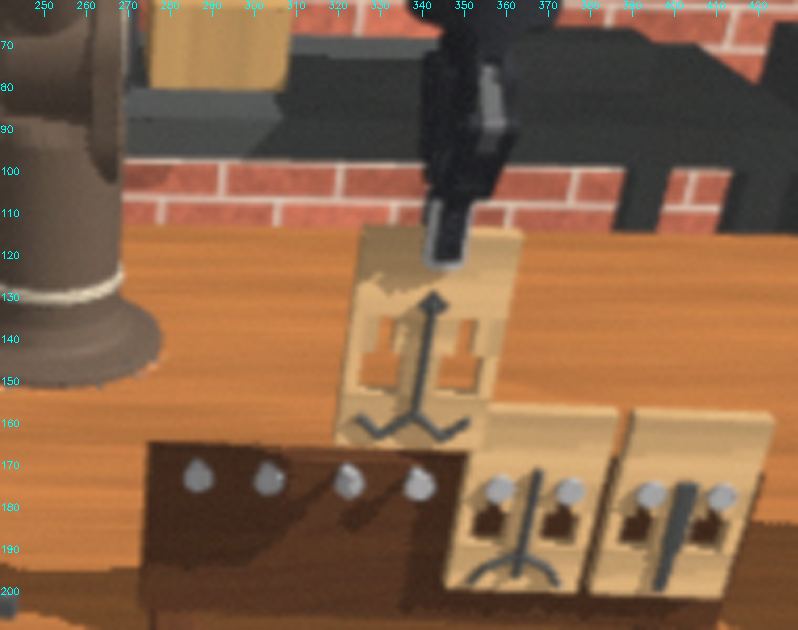

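View pics/w10o.png

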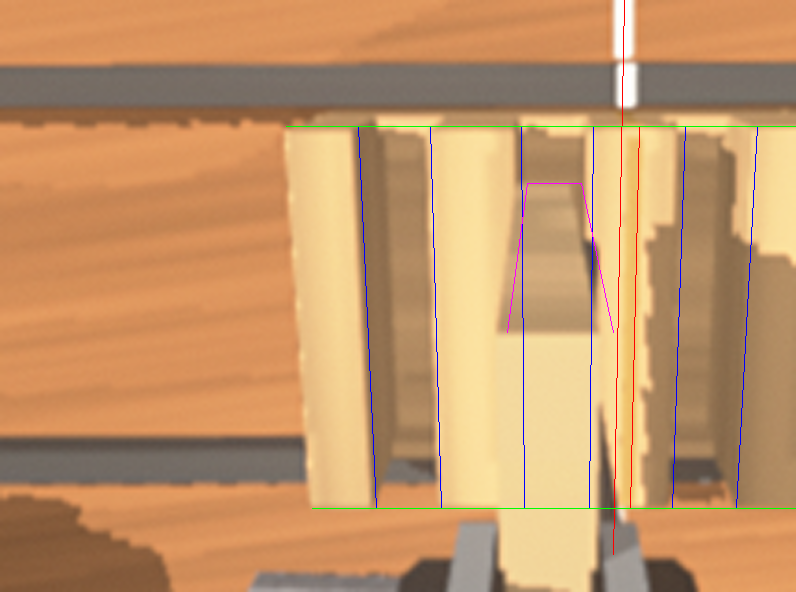

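View pics/t10c.png

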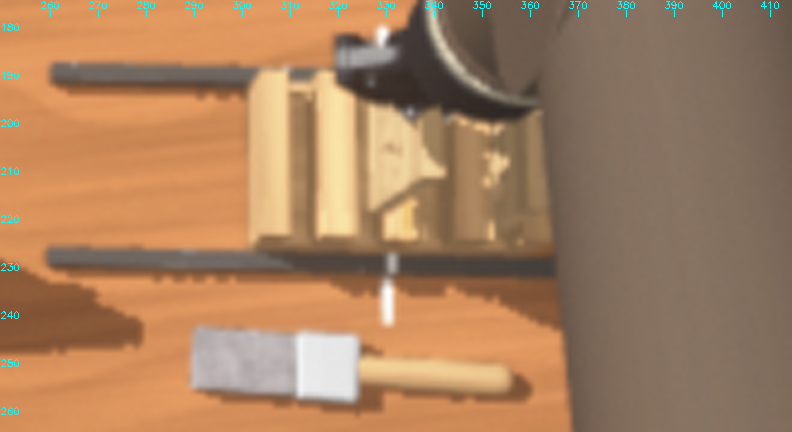

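```bash
cat >> h.py <<'E'
def insert(s,z,x=-.5,thr=6):
    f=r.servo_line([*bed(s,x),165],v=60,threshold=thr);e=st(f"ins1 {f}")
    if f: return False
    f=r.servo_line([*bed(s,x),z],v=40,threshold=thr);e=st(f"ins2 {f}");print(sof(e['eef_pos']))
    return e['eef_pos'][2]
E
python3 - <<'E'
from ov import *
s=21.3
z=insert(s,123)
if z and z<129:
    r.let_go();r.servo_line([*bed(s,-.5),310],v=250);st("up")
    c=cap("scene");crop(c,(100,130,250,240),4.8,"s11c")
E
```

```text
ins1 False 32.3 [ 508.1 -221.4  165.3] F [-1.   0.1 -1.8] g 10.8
ins2 True 33.19 [ 507.4 -221.3  126.4] F [-1.8  0.2  6.3] g 10.0
(np.float64(21.31952127473603), np.float64(-0.8815573172660274))
up 34.79 [ 507.1 -221.1  308.6] F [ 0.6 -0.4 -0.3] g 85.4
```

View pics/s11c.png

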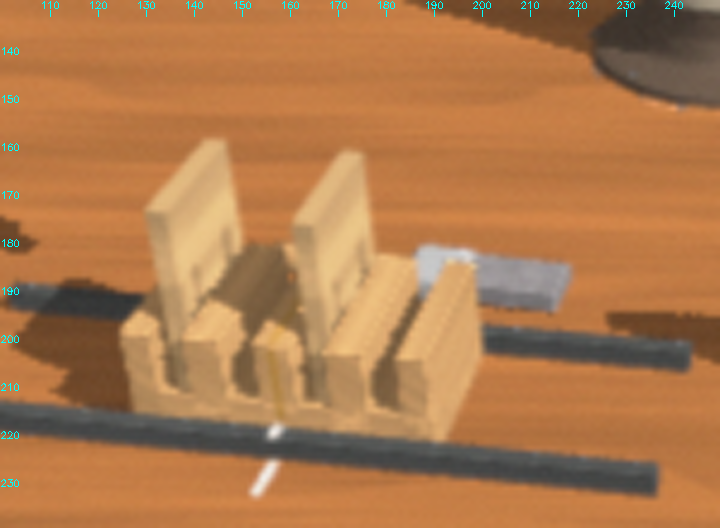

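```bash
python3 - <<'E'
from ov import *
cycle_pick(2)
e=hover(61.5+.8,215)
c=cap("wrist","w12");ov(c,(140,90,355,250),3.7,"w12o",tcp=e['eef_pos'])
E
```

```text
down 38.12 [526.  307.9 180. ] F [ 0.7 -0.4  1. ] g 85.2
closed 38.78 [525.6 307.4 179.3] F [-0.5 -0.6  2.7] g 10.5
False
raised 39.45 [525.5 307.2 210. ] F [-0.1 -0.9 -1.3] g 10.6
off False 40.23 [574.9 305.7 209.8] F [-0.3 -0.2 -1.5] g 10.4
hover 43.81 [ 514.1 -180.8  216.5] F [ 0.5  0.1 -1.3] g 10.3
(np.float64(62.2968717972392), np.float64(0.3931996599094082))
```

View pics/w12o.png

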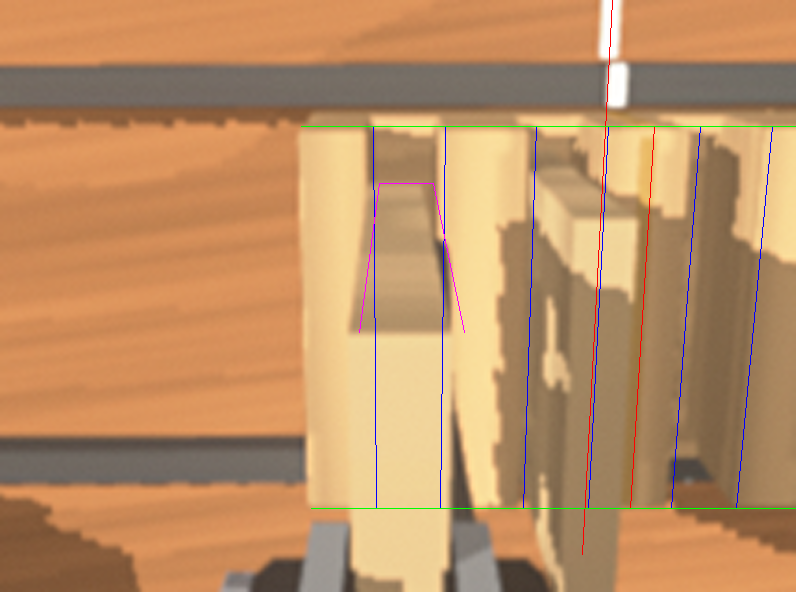

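```bash
python3 - <<'E'
from ov import *
s=62.3
z=insert(s,149.5)
if z and z<151:
    r.let_go();st("open");r.servo_line([*bed(s,-.5),310],v=250);st("up")
    c=cap("scene");crop(c,(100,130,250,240),4.8,"s13c")
    c=cap("wrist","w13")
E
```

```text
ins1 False 44.84 [ 513.5 -180.7  165.3] F [ 0.2  0.2 -2.9] g 10.8
ins2 False 45.38 [ 513.1 -180.6  149.3] F [ 0.3 -1.1 -1.5] g 10.3
(np.float64(62.34383332009621), np.float64(-0.6065228156460348))
open 46.08 [ 513.2 -180.7  149.5] F [-0.  -0.7 -0.4] g 85.4
up 46.88 [ 512.6 -180.5  308.6] F [ 0.7  0.  -0.8] g 85.8
```

View pics/s13c.png

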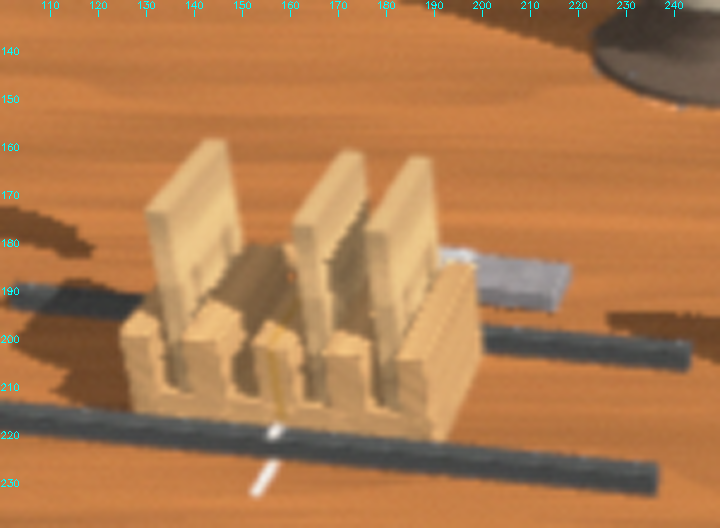

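View pics/w13.png

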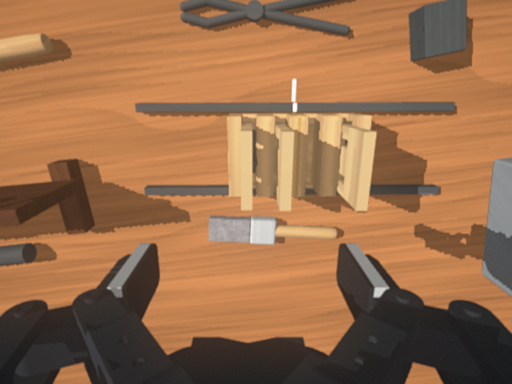

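Board 3 dropped fully into its slot (same top height as its neighbours in the scene crop, tops at rows ~157–161) and the brass is still on the mark. Next is the fourth.

```bash
python3 - <<'E'
from ov import *
cycle_pick(3)
e=hover(-20.5+.8,275)
c=cap("wrist","w14");ov(c,(100,90,315,250),3.7,"w14o",tcp=e['eef_pos'])
c=cap("scene","s14")
E
```

```text
down 50.46 [529.4 401.8 180. ] F [-0.2 -0.2  1.4] g 84.8
closed 51.12 [529.2 401.4 179.3] F [-1.1  0.1  3.5] g 10.5
False
raised 51.79 [529.1 401.2 210. ] F [ 0.3 -0.  -2.3] g 10.5
off False 52.57 [578.5 399.7 209.8] F [-1.2 -0.5 -1.3] g 10.5
hover 56.56 [ 503.  -262.1  276.3] F [-0.7 -0.7 -1.9] g 10.8
(np.float64(-19.756942416549663), np.float64(0.1637862382233637))
```

View pics/w14o.png

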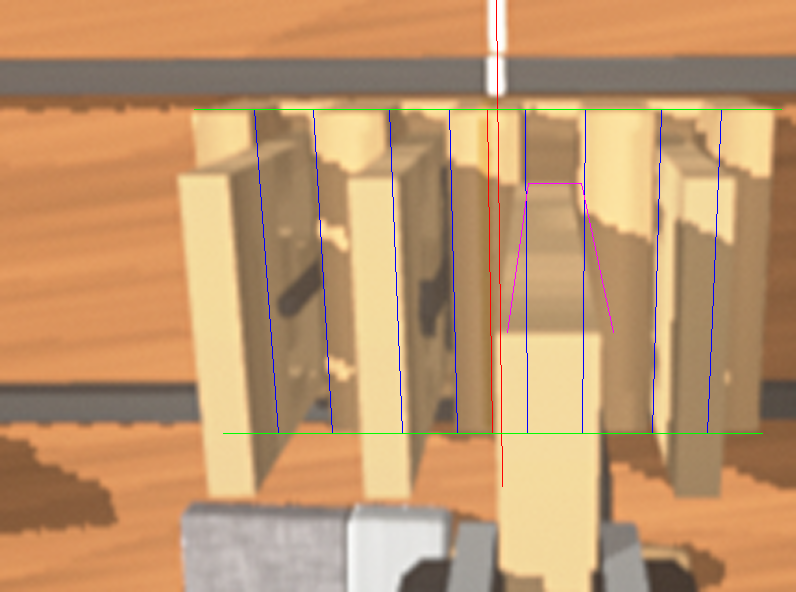

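View pics/s14.png

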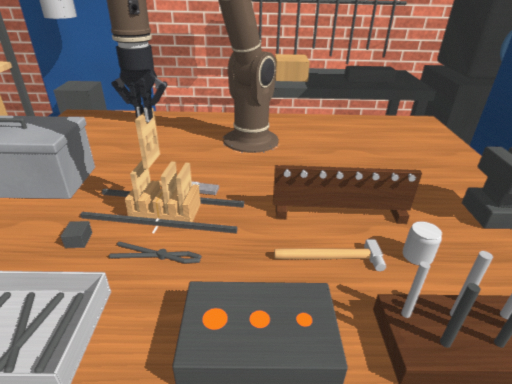

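```bash
python3 - <<'E'
from h import *
c=cap("scene");crop(c,(100,130,250,240),4.8,"s15c")
c=cap("wrist","w15");crop(c,(120,80,320,240),4,"w15c",20)
E
```

```text
(no output)
```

View pics/s15c.png

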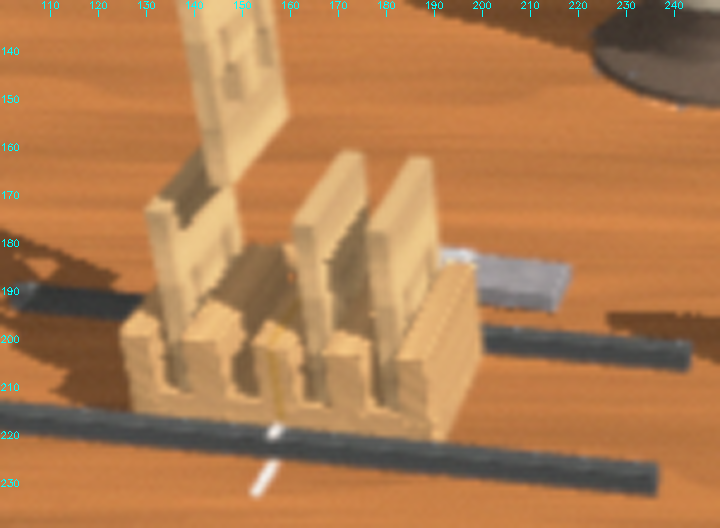

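```bash
python3 - <<'E'
from ov import *
s=-19.7
r.servo_line([*bed(s,-.5),215],v=150)
z=insert(s,149.5)
if z and z<151:
    r.let_go();st("open");r.servo_line([*bed(s,-.5),310],v=250);st("up")
    c=cap("scene");crop(c,(100,130,250,240),4.8,"s16c")
    c=cap("wrist","w16")
    t=cap("top");crop(t,(250,175,415,265),4.8,"t16c")
E
```

```text
ins1 False 58.29 [ 502.7 -262.1  165.3] F [ 0.  -0.1 -0.8] g 10.3
ins2 False 58.83 [ 502.3 -261.9  149.2] F [ 0.3  0.4 -1.5] g 10.6
(np.float64(-19.660731520781347), np.float64(-0.6098990037866633))
open 59.53 [ 502.4 -262.   149.5] F [ 1.  -0.8  0.3] g 85.1
up 60.33 [ 501.8 -261.7  308.6] F [0.2 0.4 0. ] g 85.0
```

View pics/s16c.png

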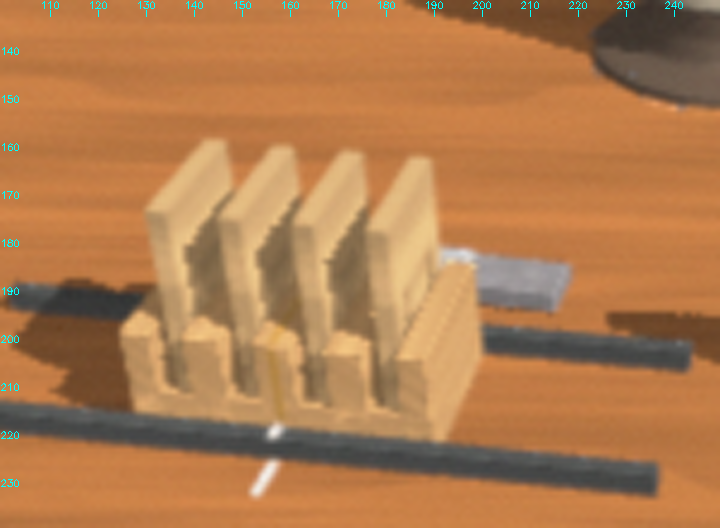

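View pics/w16.png

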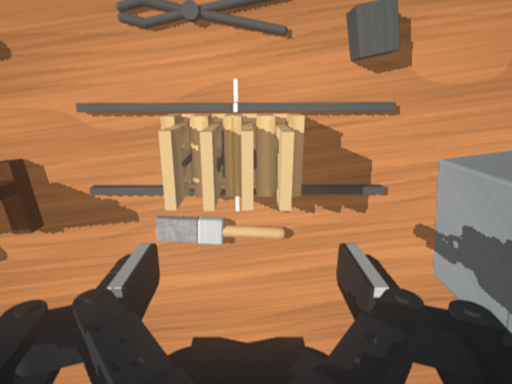

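```bash
python3 - <<'E'
from ov import *
r.servo_line([430,100,380],down(-45),v=250)
r.dwell(5)
c=cap("top","t17");ov(c,(250,175,415,265),4.8,"t17o")
c=cap("scene","s17");crop(c,(100,130,250,240),4.8,"s17c");st()
E
```

```text
67.22 [430. 100. 380.] F [ 0.3  0.6 -0. ] g 85.7
```

View pics/t17o.png

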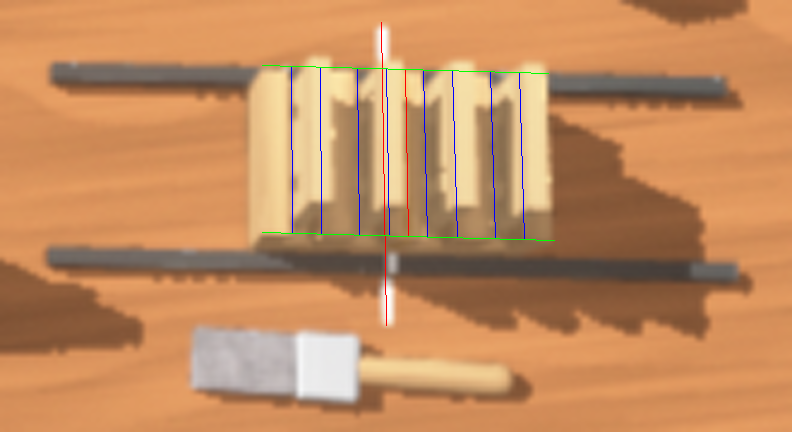

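View pics/s17.png

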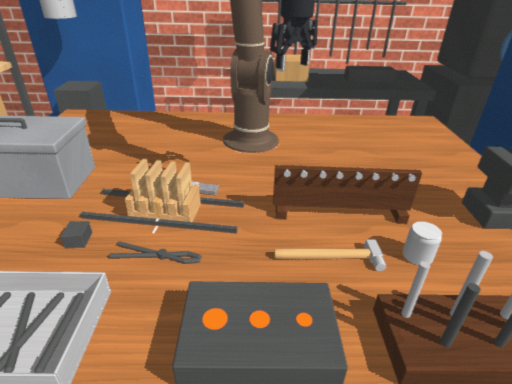

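View pics/s17c.png

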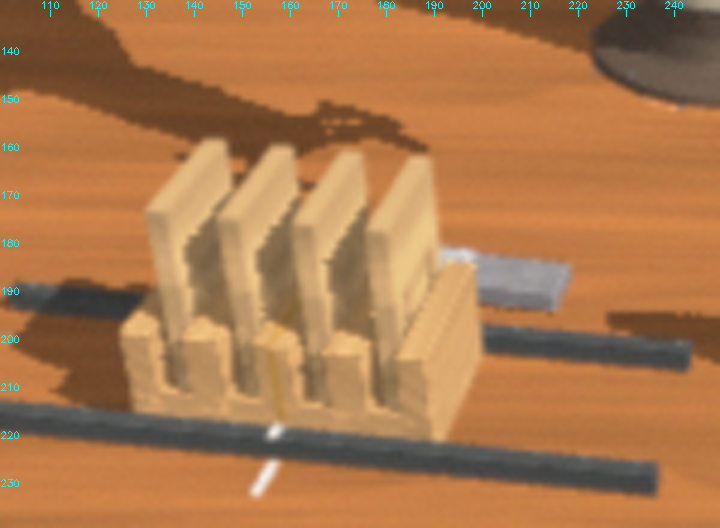

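```bash
python3 - <<'E'
from ov import *
c=cap("scene")
for s in(-3,0,3): print(s,proj(c,[[*bed(s,52),68],[*bed(s,52),30],[*bed(s,60.5),16],[*bed(s,85),0]]).round(2).tolist())
ov(c,(120,180,210,240),8,"s18o")
im=c['img'].astype(int)
for v in range(200,216,2): 
    row=im[v,150:166]; print(v,(row[:,0]-row[:,2]).tolist())
for v in (218,219,220,228,230): print(v,im[v,148:166].min(1).tolist())
E
```

```text
-3 [[154.47, 202.79], [156.35, 214.3], [155.89, 220.3], [153.35, 230.57]]
0 [[155.56, 202.89], [157.42, 214.4], [156.96, 220.4], [154.43, 230.67]]
3 [[156.65, 202.99], [158.48, 214.51], [158.02, 220.51], [155.51, 230.78]]
200 [86, 83, 88, 107, 111, 113, 126, 132, 118, 113, 112, 110, 85, 69, 83, 87]
202 [70, 68, 76, 85, 93, 101, 116, 114, 110, 108, 110, 110, 108, 80, 82, 87]
204 [65, 67, 67, 81, 90, 98, 107, 104, 99, 101, 110, 109, 108, 80, 65, 68]
206 [58, 60, 62, 82, 89, 91, 103, 106, 95, 92, 100, 104, 83, 63, 62, 64]
208 [60, 63, 64, 77, 87, 93, 102, 106, 95, 90, 90, 104, 102, 77, 55, 57]
210 [62, 67, 66, 72, 87, 92, 98, 108, 103, 95, 92, 109, 108, 81, 61, 61]
212 [102, 88, 81, 82, 90, 95, 96, 105, 105, 95, 93, 99, 105, 83, 67, 67]
214 [94, 94, 94, 93, 94, 92, 91, 102, 110, 102, 100, 97, 104, 107, 107, 108]
218 [103, 97, 91, 91, 90, 88, 94, 97, 124, 168, 149, 116, 98, 96, 97, 99, 98, 96]
219 [92, 89, 89, 89, 88, 87, 90, 109, 188, 220, 180, 128, 98, 91, 92, 93, 86, 90]
220 [88, 90, 87, 87, 83, 84, 89, 129, 202, 205, 145, 101, 89, 89, 89, 88, 89, 88]
228 [68, 66, 69, 69, 68, 87, 163, 221, 207, 131, 77, 66, 68, 66, 68, 66, 66, 68]
230 [70, 71, 71, 70, 92, 165, 217, 186, 117, 75, 71, 66, 67, 69, 69, 70, 68, 66]
```

View pics/s18o.png

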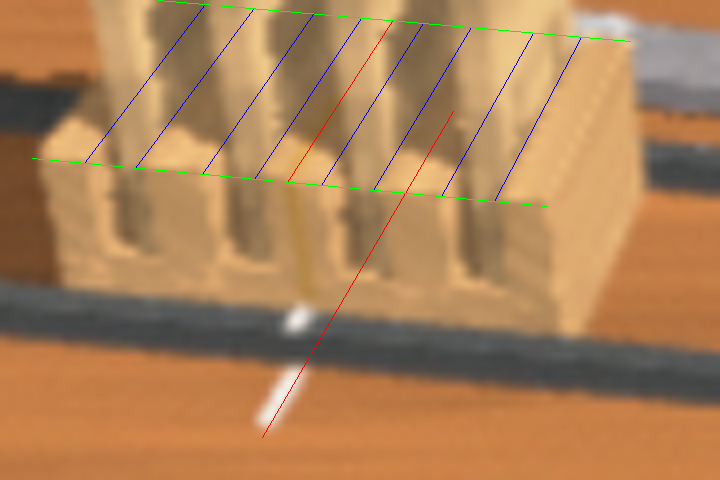

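```bash
python3 - <<'E'
from ov import *
r.servo_line([*bed(-1.5,-60),270],down(PA),v=250);r.dwell(.3)
c=cap("wrist","w19");np.save("w19.npy",c,allow_pickle=True);print(sof(c['pose'][:3,3]),c['pose'][2,3]);st()
ov(c,(170,60,330,180),4.9,"w19o");crop(c,(170,60,330,180),4.9,"w19c")
E
```

```text
(np.float64(0.24248611176453333), np.float64(15.310082031832886)) 412.1582651489753
 69.19 [ 445.9 -235.8  270.2] F [ 0.3  0.2 -0.5] g 85.6
```

View pics/w19c.png

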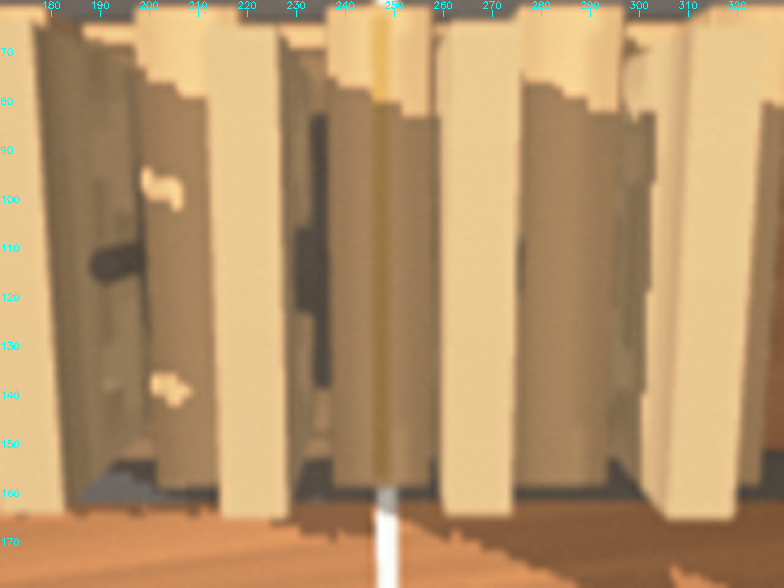

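View pics/w19o.png

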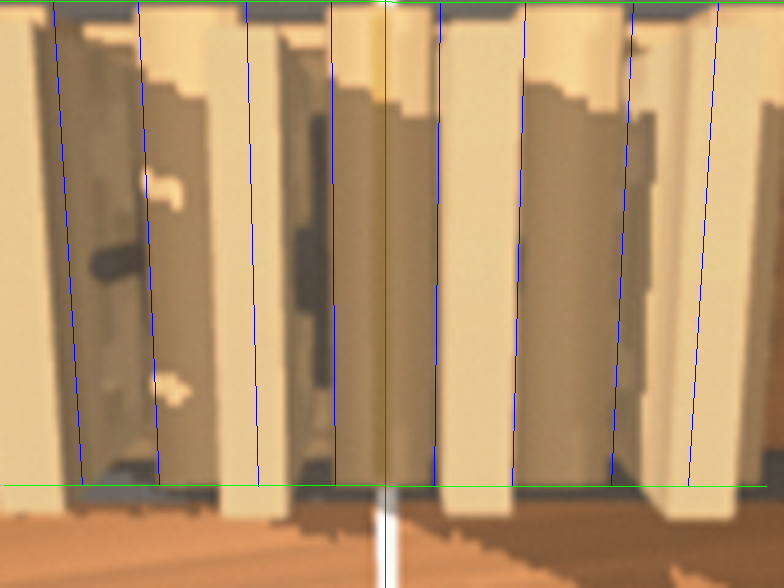

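```bash
python3 - <<'E'
from ov import *
r.servo_line([430,60,380],down(-45),v=250);r.dwell(1)
c=cap("scene");crop(c,(100,130,250,240),4.8,"s20c")
a=cv2.imread("pics/s17c.png").astype(int);b=cv2.imread("pics/s20c.png").astype(int)
print(abs(a-b)[100:,100:480].mean());t=cap("top","t20")
E
```

```text
3.0919126086243645
```

View pics/t20.png

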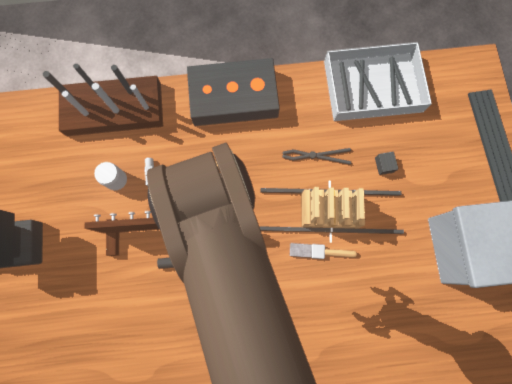

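The top view shows four boards standing in the rack (columns 303–365, rows 188–225). The tin, tongs, block and brush are at their first pixel positions, and the arm is clear of everything.

```bash
python3 - <<'E'
from h import *
print(r.hand_in(), r.sense()['time_s'])
E
```

```text
the job is handed in; nothing more can be done
the job is handed in; nothing more can be done
```

The rack is centred on the white mark, all four boards are off the stud rail and standing upright in slots of their own, and the job is handed in at about 72 s.

- **Rack:** I pushed it about 12 mm towards +y at the start. I saw no knock to it at any check.
- **Boards:** The first two were lowered onto the slot floor and stopped on contact at the expected height. The last two were released about 22 mm above the floor, because the opening fingers would otherwise have hit the boards next to them. In the last pictures all four tops are level and all four boards stand right way up.
- **Rack centring:** My readings of the offset differed. The view straight along the mark, which I trust most, gave about 1 mm to the +y side. Other wrist views gave +1 to +2 mm, the top view −0.5 mm, and a rough scene-camera estimate 3 to 4 mm, which I put down mostly to calibration. I left the rack as it was rather than nudge it with the boards in.
- **Other things on the bench:** The tin, tongs, steel block and brush were where they started in the last top view. The hammer and offcut were partly hidden by the arm there. The hammer was unmoved in the scene view taken after the last board was placed. The arm never went near the offcut, but I did not compare its position at the end.
- **Forces:** The highest outside force I read was about 7 N.

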